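# Wedge the sprung bolt open and free the dial wheel

## Robot

A 6-joint arm with a two-finger parallel gripper is mounted at the origin on the work surface. World frame = base frame: x ahead of the robot, y to its left, z up, the work surface at z = 0. Lengths are in m, angles in rad, forces in N, time in s.
With the tool pointing down it reaches from about 0.35 to 0.975 m from the base axis. Payload 7.1 kg.
Tool frame: the origin (TCP) lies midway between the tips of the shut fingers; the grasp point (between the pads) lies 19 mm behind it; z points along the fingers, x is the direction in which the jaws open and shut, and the axes are right-handed (so a half turn about z gives the same grasp; the last joint's range is limited). The gripper opens to 88 mm and grips with 3 to 60 N. Pads are 20 mm wide; open, the fingers measure 115 mm over their backs; the gripper's body (75 mm by 178 mm) begins 61 mm behind the grasp point.
Start: joints at [-1.17, 0.423, 1.63, -0, 1.089, -0.019], TCP at [0.255, -0.571, 0.223] pointing down, gripper open.
Joint ranges: [-3, 3], [-0.9, 2.11], [0.09, 2.58], [-1.31, 4.45], [0.11, 2.69], [-2.54, 2.54]. Speed limits (rad/s): [2.39, 2.39, 3.01, 3.14, 3.14, 3.14].

## Interface

Orientations are given as a unit quaternion [w, x, y, z].
In Python, from station import move_pose, movel, movej, command_gripper, wait, inverse_kinematics, read_camera, camera_info, MotionError, job_done, get_time, get_joint_pos, get_qvel, get_effort, get_tcp_pos, get_ee_rot, get_ft_force, get_ft_torque, get_grip_width gives the robot as it stands. Calls block until the motion is done:
- move_pose(position, orientation): joint-space move of the TCP to a pose.
- movel(position, frame=None, v=0.15, until_force=None): straight line of the TCP; frame=None keeps the orientation; v is the mean speed in m/s. With until_force (N) it stops when the force on the tool has changed by that much, and returns True; else False.
- movej(angles): joint-space move.
- command_gripper(opening): opening from 0.0 (shut) to 1.0 (fully open); the grip force is fixed at half the most; returns when the fingers have stopped.
- wait(seconds).
- inverse_kinematics(position, orientation): joint angles nearest the present ones, or None.
- read_camera(name): name is "scene" or "top" or "wrist"; returns the picture (384x512x3 uint8, red, green, blue); there is no depth.
- camera_info(name): a dict with "intrinsics" (3x3 intrinsics, pixels), "T" (4x4, takes a point from camera to world coordinates); the wrist camera has in their place "tool_from_camera" (4x4, takes a point from camera to tool coordinates, whose origin is the TCP and whose axes are the tool frame's). Camera axes: x right, y up, looking along -z (the intrinsics and any distortion apply to the point x, -y, -z); pixel columns grow to the right and rows downward; lengths in m; the calibration is good to about 2 mm. The wrist camera is an equidistant fisheye: a pixel r from the principal point sees the ray r / f radians off the axis. A picture is of the moment at which its call begins: read the wrist's pose just before it. camera_info takes no time and is no camera call.
A pose or a line that the arm cannot do raises MotionError and nothing moves.
- job_done(): hands the job in, once; it reports no verdict.
Readings, each from a call of its own:
- get_time(): time.
- get_joint_pos(): joint angles.
- get_qvel(): joint speeds.
- get_effort(): joint torques, N m.
- get_tcp_pos(): TCP position.
- get_ee_rot(): TCP orientation.
- get_ft_force(): force on the tool from outside, world axes, zero at the start.
- get_ft_torque(): the same for the moment, N m.
- get_grip_width(): opening from 0.0 (shut) to 1.0 (fully open).
Only numpy, scipy, OpenCV 4.12 (cv2) and the standard library are available. Lean on these libraries where they do the work, as an engineer would, in place of code of your own. Each camera call takes 0.05 s, during which the arm holds its last target.

## Task

The brass wheel on the walnut stand is held down by a sprung steel bolt. Push the boxwood prop that fits, narrow foot first, all the way down into the gap between the steel block and the bolt's upright tail so that it holds the bolt back by itself; then lift the wheel out by its pipe and set it down gently, flat inside the enamel tray. Leave the prop wedged in.

Things in the scene. Friction and masses are not known exactly. Their poses are not given: they have to be found in the camera images.
- prop_center (a point): Centre of the boxwood prop that fits: pale wood, 80 mm tall, 40 wide along its x, 32 thick along its y, standing on its foot 40 mm below this point; the lowest 28 mm taper in y to a foot 14 mm thick. Middle in thickness of three like props (others 20 and 54 mm). Same either way round. Grasp from above with fingers closing along its x, so that they clear block and tail.
- gap (a point): Fixed on the stand, 74 mm above the bench: centre of the prop when fully down (z up; it may settle up to 3 mm towards -y). Turn the prop's x along this x, press straight down: up to 15 N at the flare, then little until it bottoms. Block: 24 mm wide, face 17 mm off at -y, top 4 mm below this point. Bolt's tail: 24 mm wide, 18 mm from that face when closed, top 10 mm above this point and flared 16 mm to +y.
- catch (a joint): Travel of the sprung bolt in m: 0 closed, its nose 8 mm over the wheel's rim; about 0.014 with the right prop fully in; stop at 0.026. A spring pushes it shut with 2 to 5 N.
- wheel_hub (a point): Grasp point on the pipe of the brass wheel in the walnut stand (110 x 220 x 20 mm): on its axis, 34 mm above the wheel's underside, 102 mm from the gap towards the gap's -y. Wheel 60 mm across, 6 thick; pipe 14 across, 52 tall; z along the pipe. Four pins 16 mm tall surround it. Grasp with fingers closing along the gap's x, clear of bolt and pins; once freed it lifts straight up.
- tray_in (a point): Middle of the inner floor (4 mm above the bench) of the white chipped enamel tray, fixed to the bench: outside 170 mm along its x, 130 mm along its y, 18 mm high, walls 4 mm; z up.
Mind the look-alikes: they are no part of the job. Leave any orange look-alike of the part that bears tray_in alone. Leave any purple look-alike of the part that bears prop_center alone.

How it is judged:
By the outcome, as a careful person would: the job done as asked, in the order asked, and still so for the second after the job is handed in, with the robot touching nothing.
It also fails if it takes over 54 s, if anything falls off the work surface, if the arm or the gripper's body presses on something with over 40 N, if the wrist force passes 120 N, or if a joint passes its speed limit or range.

## Working session

There is one attempt and no reset: what is moved stays moved. The work goes in short steps, each a Python script; the robot and the scene stay as the last script left them, time stands still between calls to the robot, and variables do not carry over. Pictures are saved under pics/ and viewed, and the job is handed in when it is done.

```bash
ls; mkdir -p pics
python3 - <<'E'
from station import *
import cv2, numpy as np
np.set_printoptions(precision=4,suppress=True)
for n in ["scene","top","wrist"]:
    im=read_camera(n); cv2.imwrite(f"pics/{n}0.png",im[:,:,::-1])
    print(n,camera_info(n))
print(get_time(),get_tcp_pos(),get_ee_rot())
E
```

```text
pics
scene {'intrinsics': array([[437.2194,   0.    , 252.1641],
       [  0.    , 437.2194, 184.6086],
       [  0.    ,   0.    ,   1.    ]]), 'T': array([[ 0.1247, -0.6538,  0.7463,  1.4706],
       [ 0.9922,  0.0758, -0.0994, -0.1937],
       [ 0.0084,  0.7529,  0.6581,  0.9139],
       [ 0.    ,  0.    ,  0.    ,  1.    ]])}
top {'intrinsics': array([[388.1052,   0.    , 259.7264],
       [  0.    , 388.1052, 191.9833],
       [  0.    ,   0.    ,   1.    ]]), 'T': array([[ 0.0225,  0.9961, -0.0855,  0.4214],
       [-0.9997,  0.0227,  0.0013, -0.048 ],
       [ 0.0032,  0.0854,  0.9963,  1.0762],
       [ 0.    ,  0.    ,  0.    ,  1.    ]])}
wrist {'intrinsics': array([[297.3186,   0.    , 257.0248],
       [  0.    , 297.3186, 194.2127],
       [  0.    ,   0.    ,   1.    ]]), 'tool_from_camera': array([[ 1.    , -0.0005,  0.0009, -0.0003],
       [-0.0002, -0.9704, -0.2415, -0.066 ],
       [ 0.001 ,  0.2415, -0.9704, -0.1624],
       [ 0.    ,  0.    ,  0.    ,  1.    ]])}
0.15 [ 0.2546 -0.5703  0.2221] [-0.0003  0.8389 -0.5442 -0.0005]
```

View pics/scene0.png

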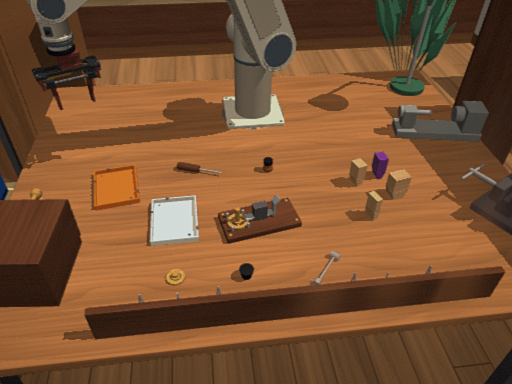

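View pics/top0.png

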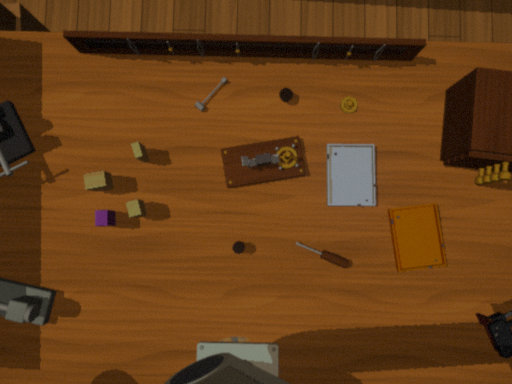

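View pics/wrist0.png

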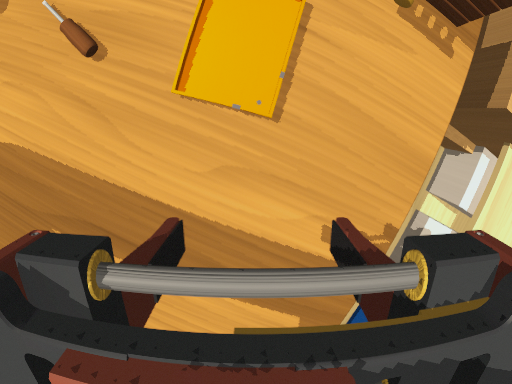

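The top view shows pale props at about (138,150), (97,181) and (135,208), with a purple one at (105,218). The stand is at (265,162), the white tray at (351,175) and the orange tray at (417,237). Next I'll take crops.

Run:
```python
import cv2, numpy as np
t=cv2.imread("pics/top0.png"); s=cv2.imread("pics/scene0.png")
a=cv2.resize(t[135:235,75:175],(600,600),interpolation=cv2.INTER_CUBIC)
cv2.imwrite("pics/top_props.png",a)
cv2.imwrite("pics/top_stand.png",cv2.resize(t[130:195,215:315],(800,520),interpolation=cv2.INTER_CUBIC))
cv2.imwrite("pics/scene_props.png",cv2.resize(s[140:230,335:425],(600,600),interpolation=cv2.INTER_CUBIC))
cv2.imwrite("pics/scene_stand.png",cv2.resize(s[185:250,205:305],(800,520),interpolation=cv2.INTER_CUBIC))
```

```text
(no output)
```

View pics/top_props.png

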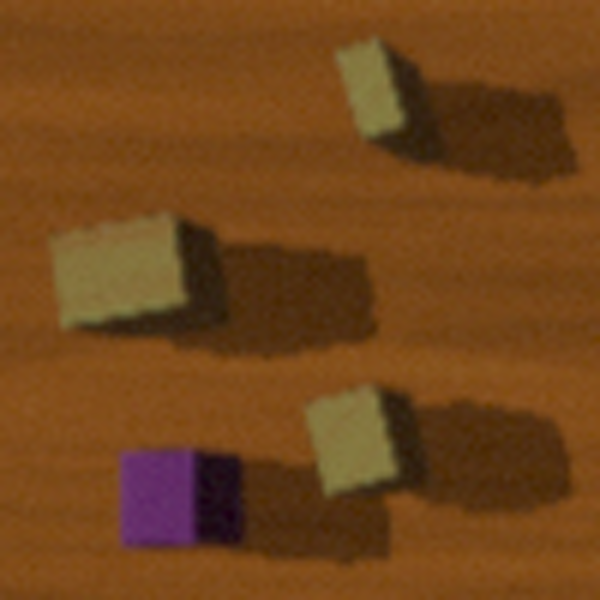

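View pics/scene_props.png

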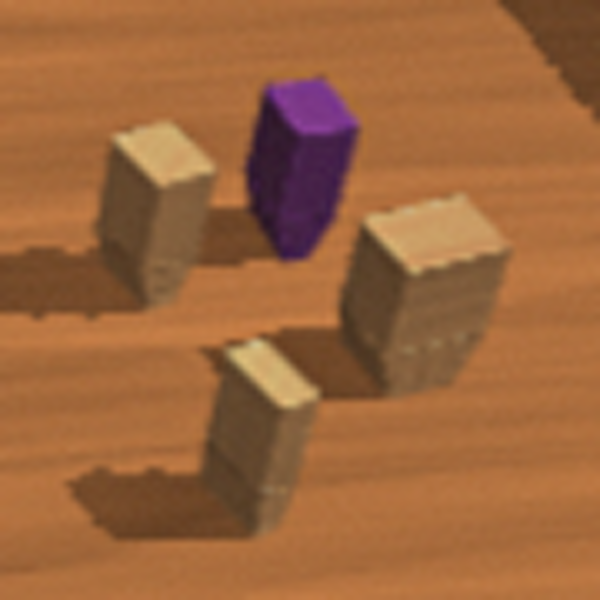

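View pics/top_stand.png

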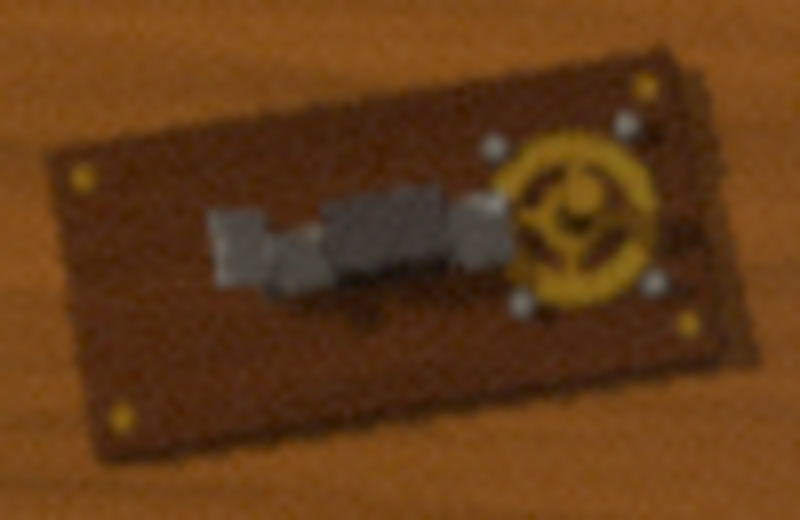

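View pics/scene_stand.png

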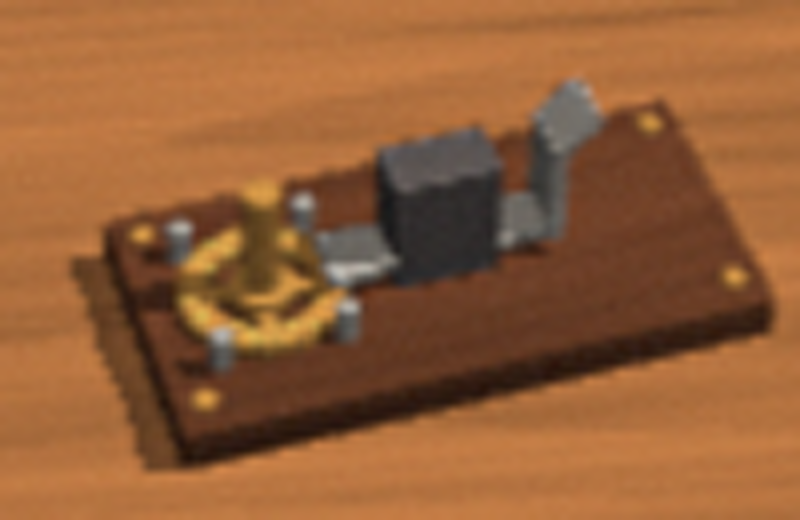

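Candidates in the top view are:
- thin 20 mm prop at (138,150)
- thick 54 mm prop at (97,181)
- middle prop at (135,208)
- purple look-alike at (105,218)

My choice is (135,208). I'll check its thickness numerically and get coarse positions.

```bash
cat > h.py <<'E'
import numpy as np, cv2
from scipy.spatial.transform import Rotation as R
from station import *
np.set_printoptions(precision=4,suppress=True)
def rays(name,uv,pose=None):
    ci=camera_info(name); K=ci['intrinsics']; uv=np.atleast_2d(np.float64(uv))
    a=(uv[:,0]-K[0,2])/K[0,0]; b=(uv[:,1]-K[1,2])/K[1,1]
    if name=='wrist':
        r=np.hypot(a,b); s=np.where(r>1e-9,np.sin(r)/np.maximum(r,1e-9),1)
        d=np.c_[a*s,-b*s,-np.cos(r)]
        p,q=pose; T=np.eye(4); T[:3,:3]=R.from_quat(np.r_[q[1:],q[0]]).as_matrix(); T[:3,3]=p
        T=T@ci['tool_from_camera']
    else:
        d=np.c_[a,-b,-np.ones_like(a)]; T=ci['T']
    return T[:3,3],d@T[:3,:3].T
def onz(name,uv,z,pose=None):
    o,d=rays(name,uv,pose); return o+d*((z-o[2])/d[:,2])[:,None]
def proj(name,X,pose=None):
    ci=camera_info(name); K=ci['intrinsics']; X=np.atleast_2d(X)
    if name=='wrist':
        p,q=pose; T=np.eye(4); T[:3,:3]=R.from_quat(np.r_[q[1:],q[0]]).as_matrix(); T[:3,3]=p
        T=T@ci['tool_from_camera']
    else: T=ci['T']
    c=(X-T[:3,3])@T[:3,:3]; x,y,z=c[:,0],-c[:,1],-c[:,2]
    if name=='wrist':
        rr=np.hypot(x,y); th=np.arctan2(rr,z); k=th/np.maximum(rr,1e-9); a,b=x*k,y*k
    else: a,b=x/z,y/z
    return np.c_[K[0,0]*a+K[0,2],K[1,1]*b+K[1,2]]
def cross(views):
    A=np.zeros((3,3));b=np.zeros(3)
    for n,uv,p in views:
        o,d=rays(n,uv,p); d=d[0]/np.linalg.norm(d[0]); M=np.eye(3)-np.outer(d,d); A+=M;b+=M@o
    return np.linalg.solve(A,b)
def down(yaw): # tool x axis along world yaw, z down -> [w,x,y,z]
    q=R.from_euler('zx',[0,0]) ; q=R.from_euler('z',yaw)*R.from_euler('x',np.pi)
    q=q.as_quat(); return [q[3],q[0],q[1],q[2]]
def shot(name,fn):
    pose=(np.array(get_tcp_pos()),np.array(get_ee_rot())); im=read_camera(name); cv2.imwrite(fn,im[:,:,::-1])
    if name=='wrist': np.save(fn[:-4]+'.npy',np.r_[pose[0],pose[1]])
    return im,pose
E
python3 - <<'E'
from h import *
t=cv2.imread("pics/top0.png"); hsv=cv2.cvtColor(t,cv2.COLOR_BGR2HSV)
for c in [(138,150),(97,181),(135,208)]: print(hsv[c[1],c[0]])
print('wood',hsv[180,180])
m=((hsv[...,0]>20)&(hsv[...,0]<35)&(hsv[...,2]>100)).astype(np.uint8)
n,l,st,ce=cv2.connectedComponentsWithStats(m)
for i in range(1,n):
    if st[i,4]>50:
        cnt=max(cv2.findContours((l==i).astype(np.uint8),0,2)[0],key=len)
        p=np.argwhere(l==i)[:,::-1]
        w=onz('top',p,.08)[:,:2]; r=cv2.minAreaRect((w*1000).astype(np.float32))
        print(st[i],ce[i],r)
u=lambda x,y,X0,Y0,s:(X0+(x+.5)/s-.5,Y0+(y+.5)/s-.5)
st=[u(x,y,215,130,8) for x,y in [(52,155),(660,50),(720,365),(103,460)]]
w=onz('top',st,.02); print(w, [np.linalg.norm(w[i]-w[i-1]) for i in range(4)], w.mean(0))
# tray inner white
m=((hsv[...,1]<60)&(hsv[...,2]>90)).astype(np.uint8); m[:, :320]=0;m[:,385:]=0;m[:130]=0;m[215:]=0
p=np.argwhere(m)[:,::-1]; w=onz('top',p,.018)[:,:2]; print('tray',len(p),cv2.minAreaRect((w*1000).astype(np.float32)))
w=onz('top',p,.004)[:,:2]; print('floor mean',w.mean(0))
E
```

```text
[ 24 138 131]
[ 21 143 130]
[ 25 129 134]
wood [ 16 217 113]
[131 142  11  16 106] [136.2736 149.4245] ((610.5064086914062, 273.86138916015625), (39.09064483642578, 18.433631896972656), 18.499149322509766)
[ 84 173  22  16 235] [ 94.2383 181.2085] ((525.3240356445312, 377.94781494140625), (31.748628616333008, 52.865482330322266), 13.606339454650879)
[126 200  15  18 179] [132.9665 208.1564] ((458.2784118652344, 274.98138427734375), (39.61817169189453, 30.216407775878906), 16.734758377075195)
[[ 0.6286  0.0599  0.02  ]
 [ 0.6703 -0.1491  0.02  ]
 [ 0.561  -0.1713  0.02  ]
 [ 0.5235  0.0392  0.02  ]] [np.float64(0.10717133633238028), np.float64(0.21310377683488485), np.float64(0.11148231733160845), np.float64(0.2137639987690722)] [ 0.5958 -0.0554  0.02  ]
tray 2960 ((566.6824340820312, -298.5537414550781), (169.01393127441406, 133.24819946289062), 1.300359845161438)
floor mean [ 0.5675 -0.3022]
```

The middle prop measures 39.6 × 30.2 mm at its top, so it is the one that fits. Next I'll look closely at the stand with the wrist camera, then the prop.

Run:
```python
from h import *
yaw=np.radians(11)
# gap approx: mark later; go above stand's bolt side
move_pose([0.596,-0.02,0.20],down(yaw)); print(get_time(),get_tcp_pos(),get_joint_pos())
im,_=shot('wrist','pics/w_stand.png')
move_pose([0.458,0.275,0.20],down(np.radians(16.7))); print(get_time())
shot('wrist','pics/w_prop.png')
```

```text
2.4583 [ 0.596  -0.0208  0.2   ] [-0.0549  0.408   1.713  -0.0001  1.0205 -0.2455]
3.7417
```

View pics/w_stand.png

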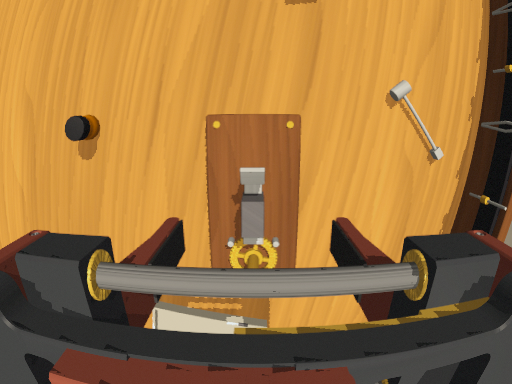

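View pics/w_prop.png

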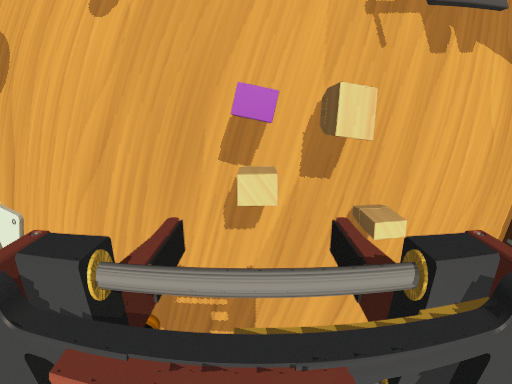

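The stand view shows tail flare at about (253,176), the block at (253,215) and the wheel at (253,257). In the prop view the chosen top face is at about (257,190), square to the fingers, with purple well away at (255,102).

Run:
```python
from h import *
t=cv2.imread("pics/w_prop.png"); cv2.imwrite("pics/w_prop_c.png",cv2.resize(t[155:225,210:310],(800,560),interpolation=cv2.INTER_CUBIC))
t=cv2.imread("pics/w_stand.png"); cv2.imwrite("pics/w_stand_c.png",cv2.resize(t[105:275,195:315],(565,800)[0:0] or (424,600),interpolation=cv2.INTER_CUBIC))
cv2.imwrite("pics/w_gap_c.png",cv2.resize(t[160:245,220:290],(490,595),interpolation=cv2.INTER_CUBIC))
```

```text
(no output)
```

View pics/w_prop_c.png

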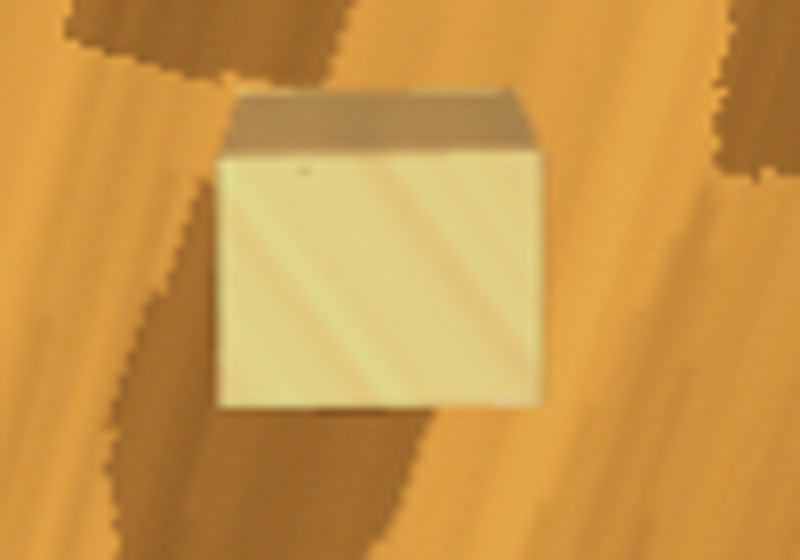

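View pics/w_gap_c.png

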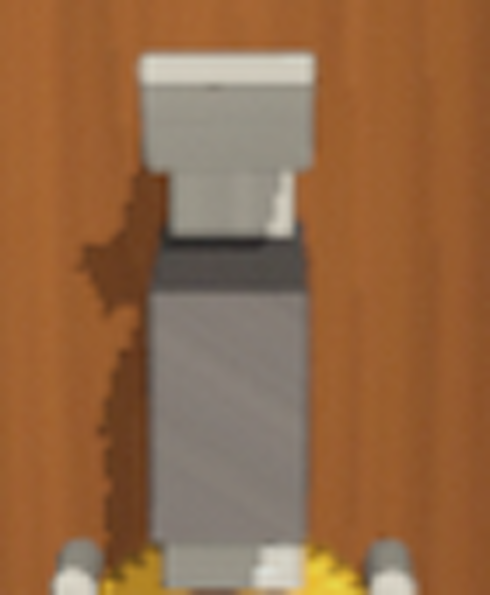

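View pics/w_stand_c.png

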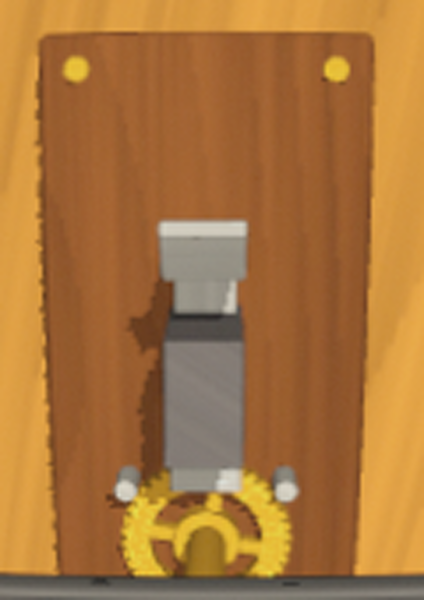

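Run:
```python
from h import *
def ld(n): a=np.load(n); return (a[:3],a[3:])
u=lambda pts,X0,Y0,s:np.array([(X0+(x+.5)/s-.5,Y0+(y+.5)/s-.5) for x,y in pts])
P=ld('pics/w_prop.npy'); w=onz('wrist',u([(217,155),(541,152),(541,407),(218,407)],210,155,8),.08,P)
print('prop',w[:,:2],w.mean(0),'sizes',np.linalg.norm(w[1]-w[0]),np.linalg.norm(w[2]-w[1]),'yaw',np.degrees(np.arctan2(*(w[1]-w[0])[1::-1])),np.degrees(np.arctan2(*(w[2]-w[3])[1::-1])))
S=ld('pics/w_stand.npy')
b=onz('wrist',u([(150,290),(308,290),(305,545),(153,545)],220,160,7),.070,S)
print('block',b[:,:2],np.linalg.norm(b[1]-b[0]),np.linalg.norm(b[2]-b[1]),'yaw',np.degrees(np.arctan2(*(b[1]-b[0])[1::-1])),np.degrees(np.arctan2(*(b[1]-b[2])[1::-1]))-90)
c=onz('wrist',u([(77,69),(337,69)],195,105,424/120),.02,S); print('screws',c,'yaw',np.degrees(np.arctan2(*(c[1]-c[0])[1::-1])))
f=onz('wrist',u([(140,87),(315,87)],220,160,7),.084,S); print('flare',f[:,:2],np.linalg.norm(f[1]-f[0]))
yaw=np.degrees(np.arctan2(*(b[1]-b[0])[1::-1])); y=np.radians(11)
ey=np.array([-np.sin(y),np.cos(y)]); g=b[:2,:2].mean(0)+.017*ey; print('gap',g,'wheel',g-.102*ey)
print('flare rel face', (f[:,:2].mean(0)-b[:2,:2].mean(0))@ey)
# top & scene check
print('wheel pred in top', proj('top',[*(g-.102*ey),.07]))
# top cam stand side lines for yaw
t=cv2.imread("pics/top0.png")
sc=u([(83,178),(646,87),(688,323),(121,417)],215,130,8); w=onz('top',sc,.02); print(w[:,:2]); 
for i,j in [(0,1),(3,2)]: print(np.degrees(np.arctan2(*(w[i]-w[j])[1::-1]))-90)
print(w.mean(0))
```

```text
prop [[0.4356 0.2843]
 [0.473  0.2959]
 [0.4826 0.2654]
 [0.4443 0.2539]] [0.4589 0.2749 0.08  ] sizes 0.03909697954089981 0.031982860482827724 yaw 17.209056536799615 16.672936980903028
block [[ 0.5829 -0.0373]
 [ 0.6055 -0.033 ]
 [ 0.6129 -0.0723]
 [ 0.5904 -0.0767]] 0.023023115399462772 0.04001785214174797 yaw 10.961608306222299 10.658555813444607
screws [[0.5385 0.0331 0.02  ]
 [0.6214 0.049  0.02  ]] yaw 10.821831032111195
flare [[ 0.5766 -0.0056]
 [ 0.5999 -0.0011]] 0.023746307282474538
gap [ 0.591  -0.0185] wheel [ 0.6105 -0.1186]
flare rel face 0.032324685860745675
wheel pred in top [[286.9893 153.5905]]
[[ 0.6208  0.0489]
 [ 0.6572 -0.1445]
 [ 0.5753 -0.1601]
 [ 0.5384  0.0334]]
10.634997709744084
10.79177220226859
[ 0.5979 -0.0556  0.02  ]
```

Run:
```python
from h import *
q=down(np.radians(16.9)); p=[.4589,.2749]
move_pose([*p,.11],q); movel([*p,.041],v=.12); command_gripper(0.0); print(get_time(),get_grip_width(),get_tcp_pos())
movel([*p,.20],v=.25); print(get_time(),get_ft_force(),get_grip_width())
shot('wrist','pics/w_held.png')
```

```text
5.7667 0.4508057605007083 [0.4589 0.2749 0.041 ]
6.55 [-0.2465 -0.6591 -0.4319] 0.45078791106683463
```

View pics/w_held.png

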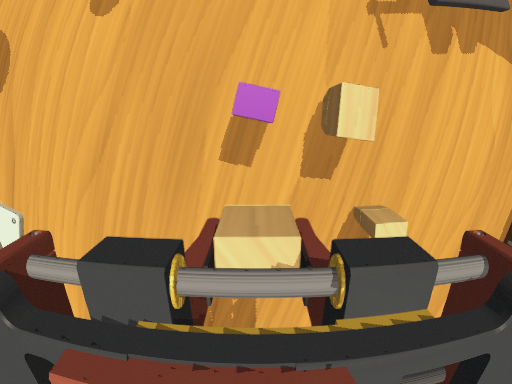

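Run:
```python
from h import *
a=np.load('pics/w_held.npy');P=(a[:3],a[3:])
T=R.from_quat(np.r_[a[4:],a[3]])
for y in (-.018,-.016,-.014): print(y,proj('wrist',a[:3]+T.apply([[-.02,y,-.039],[.02,y,-.039]]),P), proj('wrist',a[:3]+T.apply([[-.02,y,.013],[.02,y,.013]]),P))
t=cv2.imread("pics/w_held.png"); cv2.imwrite("pics/w_held_c.png",cv2.resize(t[195:285,205:315],(770,630)[0:0] or (733,600),interpolation=cv2.INTER_CUBIC))
```

```text
-0.018 [[211.2877 231.5976]
 [300.7173 231.6647]] [[223.7536 201.1294]
 [288.9126 201.1577]]
-0.016 [[211.507  235.7356]
 [300.5054 235.8057]] [[223.8464 204.263 ]
 [288.8221 204.2928]]
-0.014 [[211.73   239.828 ]
 [300.2902 239.9011]] [[223.9411 207.3781]
 [288.7298 207.4092]]
```

View pics/w_held_c.png

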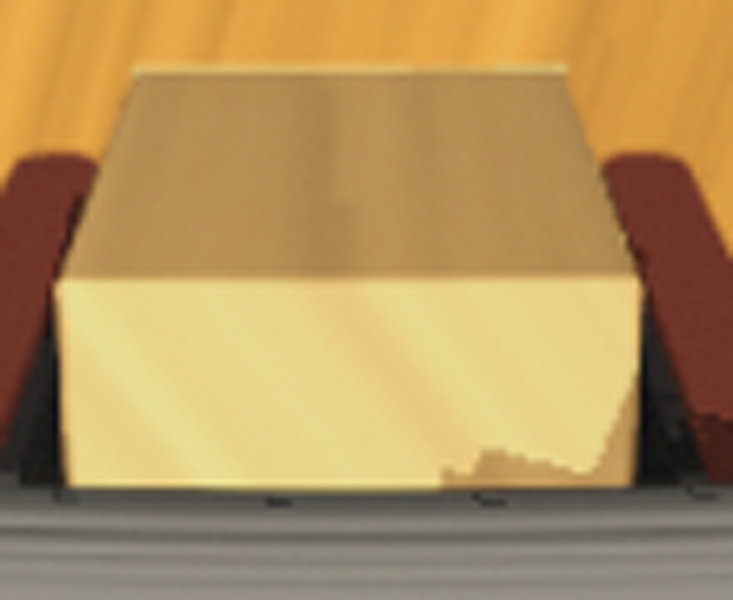

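The grip is 39.7 mm wide, and the prop sits about 0.5 mm to -y of the tool centre. I'll compensate for that and insert.

Run:
```python
from h import *
y=np.radians(10.85); ey=np.array([-np.sin(y),np.cos(y)]); g=np.array([.591,-.0185])+.0010*ey
q=down(y); move_pose([*g,.16],q); print(get_time(),get_ft_force())
shot('wrist','pics/w_pre.png')
movel([*g,.125],v=.1)
for z in (.115,.105,.095,.085,.078,.0735):
    s=movel([*g,z],v=.05,until_force=30); print(z,s,get_tcp_pos(),get_ft_force(),get_grip_width(),get_time())
    if s: break
shot('wrist','pics/w_ins.png'); shot('scene','pics/s_ins.png')
t=cv2.imread('pics/s_ins.png'); cv2.imwrite('pics/s_ins_c.png',cv2.resize(t[130:270,180:330],(640,600)))
```

```text
7.825 [ 0.6199  0.2512 -1.1762]
0.115 False [ 0.5913 -0.0178  0.1152] [ 1.8119 -1.849   0.5337] 0.45352360339427306 8.725
0.105 False [ 0.591  -0.0178  0.105 ] [ 2.4132 -2.6117 -0.9985] 0.45242844257197806 9.075
0.095 False [ 0.5902 -0.0176  0.0943] [ 1.144  -2.7106 -1.344 ] 0.45504789438517834 9.425
0.085 False [ 0.5904 -0.0175  0.0844] [ 1.0177 -3.9259 -1.2764] 0.45330525083630585 9.775
0.078 False [ 0.5904 -0.0175  0.0774] [ 1.7005 -3.6809 -2.6592] 0.452941560045899 10.0667
0.0735 False [ 0.5912 -0.0176  0.0741] [-0.2966 -3.3079  5.3327] 0.4555058735158934 10.3167
```

View pics/s_ins_c.png

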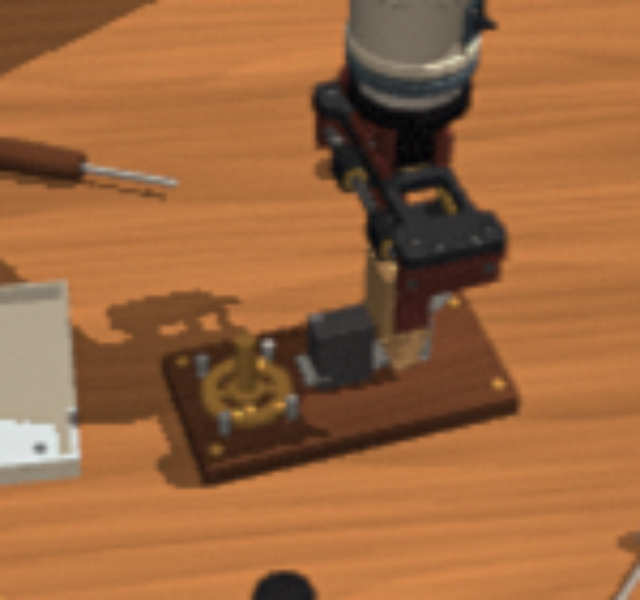

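View pics/w_ins.png

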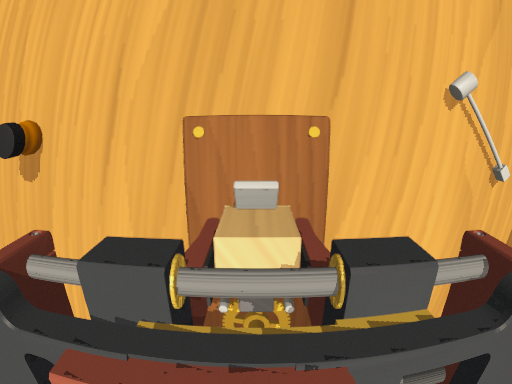

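The prop is between the block and tail, and the bolt has moved back. I'll press a little to confirm it has bottomed, then release.

Run:
```python
from h import *
p=get_tcp_pos(); g=p[:2]
s=movel([*g,.069],v=.03,until_force=18); print(s,get_tcp_pos(),get_ft_force(),get_grip_width(),get_time())
command_gripper(1.0); print(get_tcp_pos(),get_ft_force())
movel([*g,.20],v=.25); print(get_time(),get_tcp_pos(),get_ft_force())
shot('wrist','pics/w_rel.png'); shot('top','pics/t_rel.png')
t=cv2.imread('pics/w_rel.png'); cv2.imwrite('pics/w_rel_c.png',cv2.resize(t[105:275,195:315],(424,600),interpolation=cv2.INTER_CUBIC))
```

```text
True [ 0.5914 -0.0184  0.0724] [-0.0249 -4.4472  5.4467] 0.4544593029290863 10.625
[ 0.5916 -0.0186  0.0721] [-0.0489 -0.3243  0.6562]
12.1583 [ 0.5905 -0.0176  0.1992] [-0.736   0.1452  0.8147]
```

View pics/w_rel_c.png

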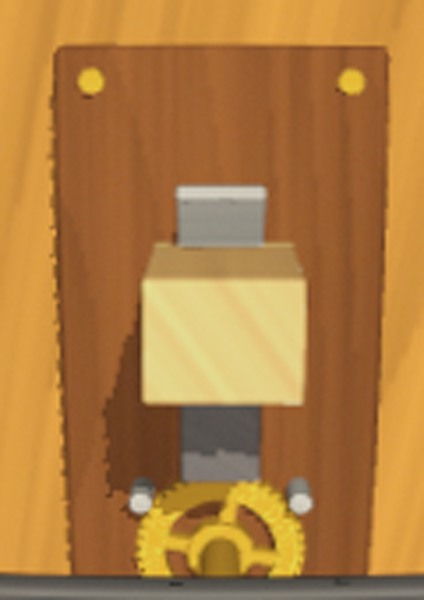

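Run:
```python
from h import *
u=lambda pts,X0,Y0,s:np.array([(X0+(x+.5)/s-.5,Y0+(y+.5)/s-.5) for x,y in pts])
a=np.load('pics/w_rel.npy');P=(a[:3],a[3:]); s=424/120; yw=np.radians(10.85); ex=np.array([np.cos(yw),np.sin(yw)]); ey=np.array([-np.sin(yw),np.cos(yw)])
G=np.array([.591,-.0185])
for z in (.110,.114,.118):
    w=onz('wrist',u([(142,279),(307,279),(303,404),(146,404)],195,105,s),z,P)[:,:2]
    print(z,np.linalg.norm(w[1]-w[0]),np.linalg.norm(w[2]-w[1]),(w.mean(0)-G)@ex,(w.mean(0)-G)@ey)
f=onz('wrist',u([(176,190),(266,190)],195,105,s),.084,P)[:,:2]; print('flare',(f.mean(0)-G)@ey+.017)
c=onz('wrist',u([(91,82),(352,82)],195,105,s),.02,P); print('screws',c, 'before .5385 .0331 .6214 .0490')
# wheel: ring outer left/right at crop
h=proj('wrist',np.r_[G-.102*ey,.026],P); print('wheel rim centre pred px',(h-[195,105])*s)
# move over wheel for a look
g=G-.102*ey+np.array([0,0]); 
move_pose([*g,.21],down(yw)); shot('wrist','pics/w_wheel.png'); shot('scene','pics/s_w.png')
t=cv2.imread('pics/w_wheel.png'); cv2.imwrite('pics/w_wheel_c.png',cv2.resize(t[100:230,190:330],(646,600),interpolation=cv2.INTER_CUBIC))
print(get_time())
```

```text
0.11 0.040457137322356285 0.03229664468441969 0.0009067337881034615 -0.0022148867851950766
0.114 0.039813847781680456 0.031783111224084455 0.0008963784347997045 -0.0011138266631696364
0.118 0.03917055824100485 0.03126957776374919 0.0008860230814960545 -1.2766541144227592e-05
flare 0.04963029040277299
screws [[0.5381 0.0328 0.02  ]
 [0.6212 0.0488 0.02  ]] before .5385 .0331 .6214 .0490
wheel rim centre pred px [[219.6264 549.3128]]
12.85
```

View pics/w_wheel_c.png

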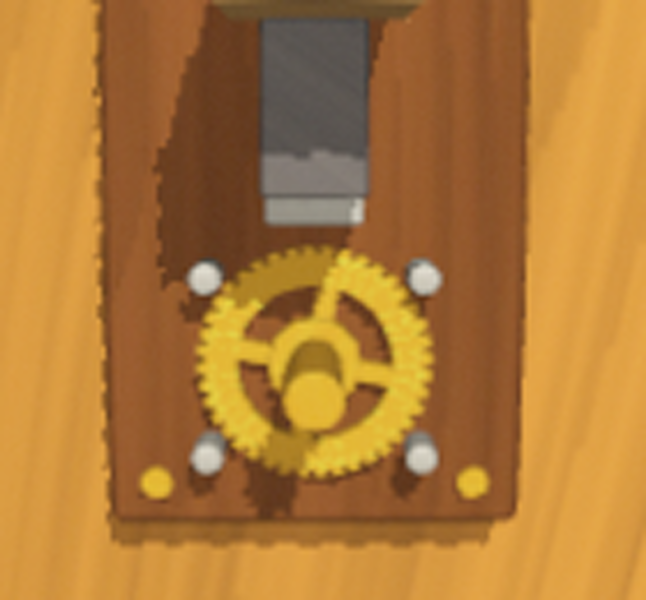

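Run:
```python
from h import *
t=cv2.imread('pics/s_w.png'); cv2.imwrite('pics/s_w_c.png',cv2.resize(t[195:245,215:265],(600,600),interpolation=cv2.INTER_CUBIC))
t=cv2.imread('pics/t_rel.png'); cv2.imwrite('pics/t_rel_c.png',cv2.resize(t[130:190,265:325],(600,600),interpolation=cv2.INTER_CUBIC))
t=cv2.imread('pics/w_wheel.png');
m=cv2.inRange(cv2.cvtColor(t,cv2.COLOR_BGR2HSV),(22,150,60),(32,255,255)); m[:150]=0;m[204:]=0;m[:,:228]=0;m[:,288:]=0
c=max(cv2.findContours(m,0,2)[0],key=cv2.contourArea); print(cv2.minEnclosingCircle(c),cv2.fitEllipse(cv2.convexHull(c)))
```

```text
((257.6300354003906, 177.76905822753906), 24.848743438720703) ((257.69354248046875, 177.88775634765625), (48.878787994384766, 49.3232307434082), 68.43087005615234)
```

View pics/s_w_c.png

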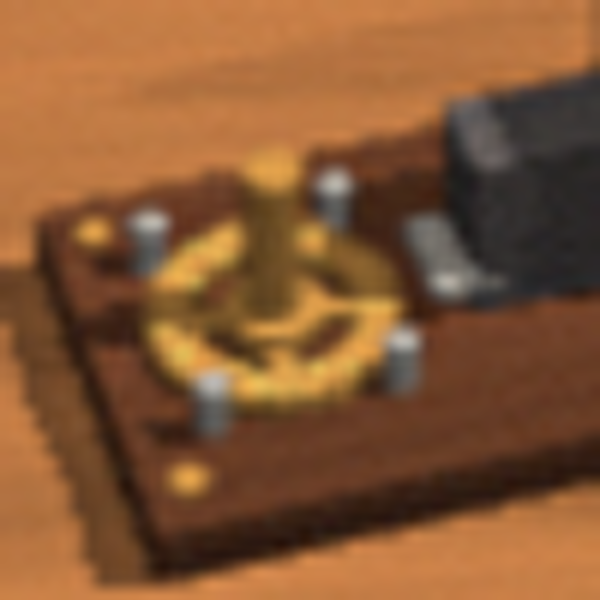

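View pics/t_rel_c.png

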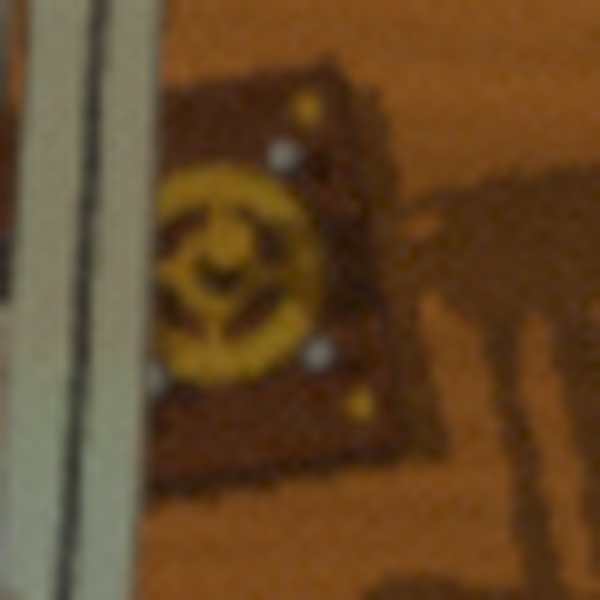

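The bolt nose is clear of the rim. The pipe top is at wrist pixel (257.7,186.7), and I'll triangulate it against the scene and top views.

Run:
```python
from h import *
a=np.load('pics/w_wheel.npy');P=(a[:3],a[3:])
v=[('wrist',(257.7,186.7),P),('scene',(215+272.5/12-.5,195+165.5/12-.5),None),('top',(265+22.85-.5,130+23.85-.5),None)]
print(cross(v),cross(v[:2]),cross(v[::2]),cross(v[1:]))
yw=np.radians(10.85);ey=np.array([-np.sin(yw),np.cos(yw)]);print('pred hub',np.array([.591,-.0185])-.102*ey)
for z in (.026,.028,.03): print(z,onz('wrist',[(257.69,177.85)],z,P), np.linalg.norm(np.diff(onz('wrist',[(257.69-25,177.85),(257.69+25,177.85)],z,P),axis=0)))
for z in (.072,.074,.076): print(z,onz('wrist',[(257.7,186.7)],z,P))
# tray in wrist? tray shot not yet
```

```text
[ 0.6103 -0.1195  0.0726] [ 0.6099 -0.1196  0.0722] [ 0.6101 -0.119   0.0741] [ 0.6105 -0.1196  0.0729]
pred hub [ 0.6102 -0.1187]
0.026 [[ 0.6098 -0.1187  0.026 ]] 0.05911166246464433
0.028 [[ 0.6098 -0.1183  0.028 ]] 0.058768784677937246
0.03 [[ 0.6097 -0.118   0.03  ]] 0.058425906891230166
0.072 [[ 0.61   -0.1193  0.072 ]]
0.074 [[ 0.6099 -0.1188  0.074 ]]
0.076 [[ 0.6099 -0.1184  0.076 ]]
```

Run:
```python
from h import *
yw=np.radians(10.85);q=down(yw);p=[.6100,-.1188]
movel([*p,.10],q,v=.2); movel([*p,.036],v=.08); print(get_ft_force(),get_time())
command_gripper(0.0); print(get_grip_width()*88,get_ft_force(),get_tcp_pos())
for z in (.045,.06,.09,.17):
    movel([*p,z],v=.1 if z<.08 else .2); print(z,get_ft_force(),get_grip_width()*88)
print(get_time())
shot('wrist','pics/w_lift.png'); shot('scene','pics/s_lift.png')
t=cv2.imread('pics/s_lift.png'); cv2.imwrite('pics/s_lift_c.png',cv2.resize(t[110:270,150:330],(675,600)))
```

```text
[ 0.1176 -0.44    0.4614] 14.5
13.682465610447005 [-0.1872 -0.5207 -0.3661] [ 0.6099 -0.1188  0.036 ]
0.045 [-0.1359  0.4578 -1.5963] 13.685975217668327
0.06 [-0.724  -0.0005 -1.7345] 13.52925934413779
0.09 [-0.1762  0.6239 -1.4207] 13.685679417658267
0.17 [-0.0434 -0.0301 -2.2207] 13.534502951329983
17.0333
```

View pics/s_lift_c.png

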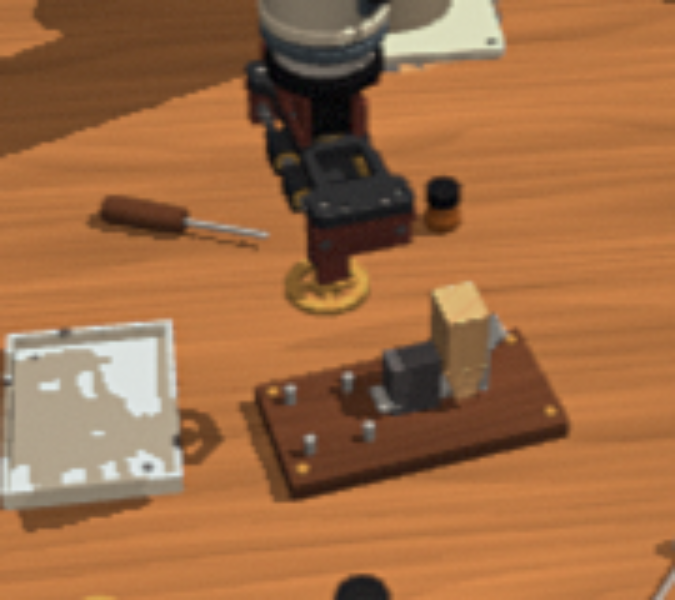

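View pics/w_lift.png

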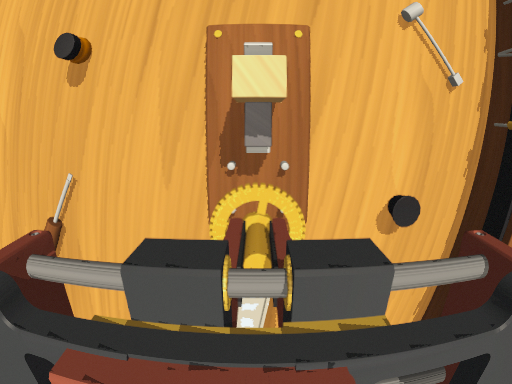

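The wheel is held level, and the prop stays wedged on its own. Now I'll place the wheel.

Run:
```python
from h import *
yw=np.radians(10.85);q=down(yw);p=[.567,-.300]
move_pose([*p,.12],q); movel([*p,.034],v=.12)
f0=get_ft_force()
s=movel([*p,.014],v=.02,until_force=2.5); print(s,get_tcp_pos(),f0,get_ft_force(),get_time())
wait(.2); print(get_tcp_pos(),get_ft_force())
shot('wrist','pics/w_place.png'); shot('scene','pics/s_place.png')
t=cv2.imread('pics/s_place.png'); cv2.imwrite('pics/s_place_c.png',cv2.resize(t[130:270,120:320],(800,560)))
```

```text
True [ 0.5668 -0.2999  0.0196] [ 0.1998 -0.3078 -1.3302] [ 1.3629 -0.5101  2.3006] 19.4917
[ 0.5668 -0.2999  0.0196] [ 1.8199 -0.8029  2.8891]
```

View pics/s_place_c.png

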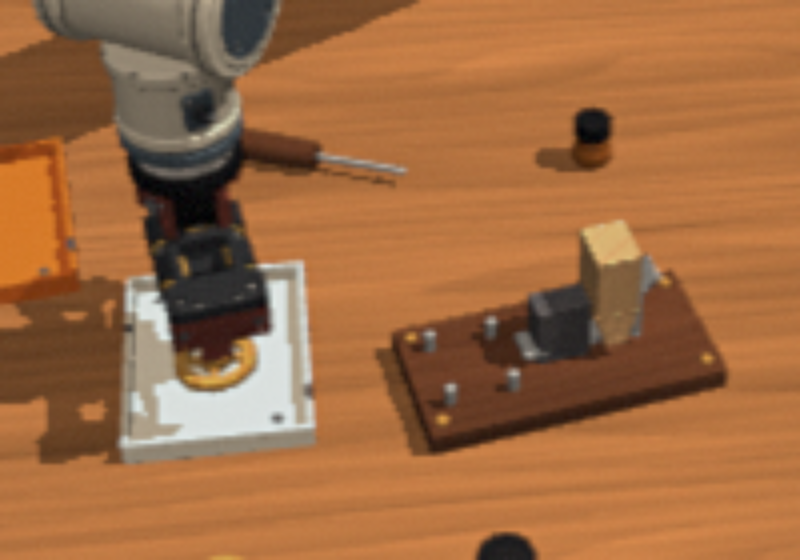

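The floor was touched at TCP height 0.0196, against 0.019 predicted, and the wheel is inside the tray. I'll release it and back off.

Run:
```python
from h import *
p=get_tcp_pos()
command_gripper(0.45); movel([p[0],p[1],.20],v=.2)
command_gripper(1.0); move_pose([.40,-.33,.25],down(np.radians(-30))); print(get_time(),get_ft_force())
shot('wrist','pics/w_end.png'); shot('scene','pics/s_end.png'); shot('top','pics/t_end.png')
t=cv2.imread('pics/s_end.png'); a=cv2.resize(t[140:260,130:310],(750,500)); cv2.imwrite('pics/s_end_c.png',a)
t=cv2.imread('pics/t_end.png'); cv2.imwrite('pics/t_end_c.png',cv2.resize(t[125:225,205:385],(792,440)))
```

```text
23.075 [0.4706 0.8848 0.0442]
```

View pics/s_end_c.png

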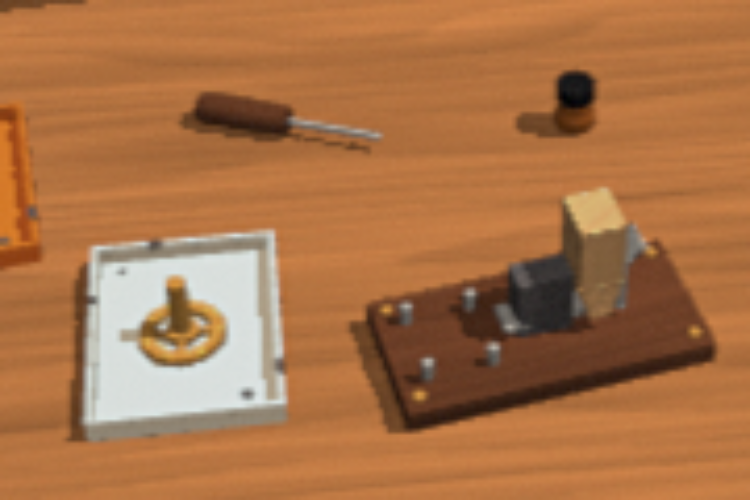

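View pics/t_end_c.png

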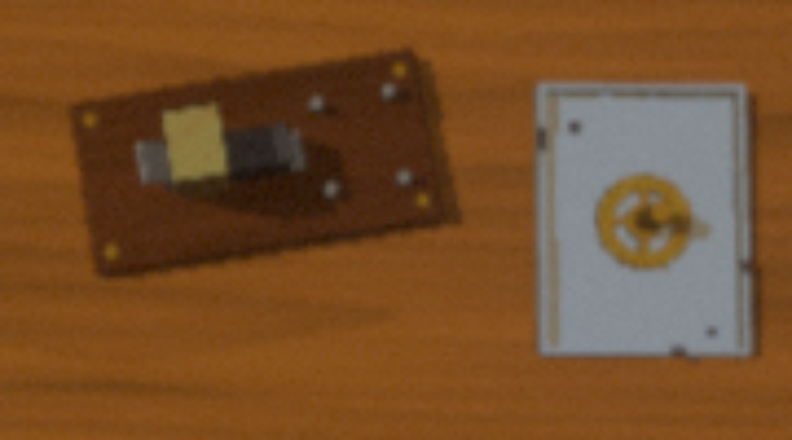

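The wheel sits flat in the middle of the white tray, and the prop is upright and wedged with the bolt held back. The robot is clear, so I'm handing in.

```bash
python3 -c "
from station import *
job_done(); print(get_time())"
```

```text
the job is handed in; nothing more can be done
the job is handed in; nothing more can be done
```

I pushed the middle boxwood prop (measured about 39.7 × 32 mm) down into the gap until it bottomed and released it. Then I lifted the wheel out by its pipe and set it down on the tray floor with about 4 N of contact force. I handed the job in at about 23 s of the 54 s allowed.

**Last checks:** the final pictures show the wheel lying flat in the middle of the white tray, the prop upright and wedged by itself, and the bolt nose clear of the wheel's seat. The gripper is empty and away from everything, and I left the orange tray and purple prop alone.

**What disagreed:**
- **Bolt travel:** the tail appeared to move about 17 mm in the wrist picture, against about 14 mm expected. I put this down to picking the tail's edge in the image. The prop's top face measured its true size at the fully-down height.
- **Final press:** the tool went about 3 mm below the height predicted for a bottomed prop, so the fingers may have slipped slightly on it.

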